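# Start the large ball through the guard window

### The arm

A 6-joint arm with a two-finger parallel gripper is mounted at the origin on the work surface. World frame = base frame: x ahead of the robot, y to its left, z up, the work surface at z = 0. Lengths are in mm, angles in rad, forces in N, time in s.
With the tool pointing down it reaches from about 300 to 775 mm from the base axis. Payload 14.6 kg.
Tool frame: the origin (TCP) lies on the centre line of the jaws, within the pads' length; the fingertips stand 22 mm ahead of it and the grasp point (between the pads) lies 3 mm ahead of it; y points along the fingers, z is the direction in which the jaws open and shut, and the axes are right-handed (so a half turn about y gives the same grasp; the last joint's range is limited). The gripper opens to 94 mm and grips with 3 to 60 N. Pads are 16 mm wide; open, the fingers measure 119 mm over their backs; the gripper's body (75 mm by 177 mm) begins 78 mm behind the grasp point.
Start: joints at [-1.251, 0.3, 1.521, -0, 1.321, -0.067], TCP at [207.467, -509.359, 227.446] pointing down, gripper open.
Joint ranges: [-3.03, 3.03], [-0.79, 2.21], [0.23, 2.52], [-1.04, 4.18], [0, 3.07], [-2.55, 2.55]. Speed limits (rad/s): [2.22, 2.22, 2.57, 3.14, 3.14, 3.14].

### API

Orientations are given as a unit quaternion [w, x, y, z].
In Python, from station import arm, optics, workorder gives the robot as it stands.
- The arm moves only by the tool arm_command, never from a script. Its argument "deltas" is a list of rows, each a list of 7 numbers: the turn, a rotation vector about the world's x, y, z in rad, then the shift along the world's x, y, z in mm, then the closure, from 0 (fully open) to 1 (shut). A call has exactly 10 rows; each row is the pose to reach, as a shift and turn from the pose measured when the call began; what a row does not reach only later rows make up. A row lasts 1/10 s, in which the tool goes at most 50 mm and 8.59 degrees, less where a joint would pass 70% of its speed; a pose out of reach is approached as far as the arm can. A call with a gripper value outside its range is refused whole. The fingers move at their own pace and stop on an object; "squeeze" is the grip in N (left out, the last holds). Time passes only in rows, so rows that repeat a pose let the fingers close, or fill a call up. It gives the time, the measured TCP pose, the force and the opening at its end, in the units of the state.
- arm.read_state(): the state, without advancing time (a new reading comes with each control period).
- optics.camera(name): name is "side" or "top" or "wrist"; returns (picture, depth): 384x512x3 uint8, red, green, blue; 384x512 float32, mm along the optical axis (not along the pixel's ray), 0 where there is no reading.
- optics.calibration(name): a dict with "intrinsics" (3x3 intrinsics, pixels), "origin" and "attitude" of the camera in the world. Camera axes: x right, y down, z forward; pixel columns grow to the right and rows downward; lengths in mm; the calibration is good to about 2 mm. A picture is of the moment at which its call begins: read the wrist's pose just before it. calibration takes no time and is no camera call; for the wrist camera it gives the pose at the moment of the call.
- workorder.finish_job(): hands the job in, once; it reports no verdict.
The state is a dict: "time": time; "qpos": joint angles; "qd": joint speeds; "effort": joint torques, N m; "tcp_pos": TCP position; "orientation": TCP orientation; "wrist_force": force on the tool from outside, world axes, zero at the start; "torque": the same for the moment, N m; "gripper_width": finger opening in mm.
Only numpy, scipy, OpenCV 4.12 (cv2) and the standard library are available. Lean on these libraries where they do the work, as an engineer would, in place of code of your own. Each camera call takes 0.05 s, during which the arm holds its last target.

### The job

On the science table's ball run, start the large white ceramic ball: reach down through the guard window over that ball's lane, press its lever pad fully down with the fingertips, and keep it down until the ball has rolled to the foot of the lane; then let the lever spring back up and draw out of the window. Do not touch the guard or either ball, leave the small ball waiting behind its stop, and leave the glassware and everything else standing where it is.

Things in the scene. Friction and masses are not known exactly. Their poses are not given: they have to be found in the camera images.
- rig: fixed ball run: plywood board 440 x 250 x 12 mm with two lanes. Origin on the table under the middle of the guard, between its windows; +x down the lanes (away from the robot), +y to the left lane, z up; yaw within 0.35 rad. Lanes 40 mm wide inside, middles at y +56 and -56 mm, sloping down 7 deg to +x; floor 55 mm above the table at the stop pins (x 190 mm), end wall at x 360 mm.
- guard: white guard deck over the lever pads, same origin and axes as rig: 130 mm along x (-65 to 65), 250 mm along y, 6 mm thick, top face 132 mm above the table; clear plastic walls in front and at both sides. Two square windows 84 x 84 mm, centred at x 0, y +56 and -56 mm, a 28 mm bar between them. Not to be touched.
- lever_left (a joint): rocker lever of the left lane: 0 at rest (pad up, stop pins down before the ball), 0.32 rad at its end stop (pad 24 mm lower, pins raised clear of the ball). The large ball gets free at about 0.2 rad (pad 15 to 16 mm down); fully down means past 0.25 rad. A return spring resists with about 3 N at the pad at first, 7 N at the stop, and lifts the lever again when let go.
- left_pad (a point): centre of the top face of the left lever's black pad (34 mm along x, 30 mm along y), under the middle of the left window; moves with the lever. At rest at x 0, y +56, z 116 mm of rig, 16 mm below the guard's top face. The pivot lies 78 mm behind it (+x) at z 110 mm; the steel arm runs on as a frame round the ball to two raked stop pins (feet at x 192 mm).
- lever_right (a joint): rocker lever of the right lane: 0 at rest (pad up, stop pins down before the ball), 0.32 rad at its end stop (pad 24 mm lower, pins raised clear of the ball). The large ball gets free at about 0.2 rad (pad 15 to 16 mm down); fully down means past 0.25 rad. A return spring resists with about 3 N at the pad at first, 7 N at the stop, and lifts the lever again when let go.
- right_pad (a point): centre of the top face of the right lever's black pad (34 mm along x, 30 mm along y), under the middle of the right window; moves with the lever. At rest at x 0, y -56, z 116 mm of rig, 16 mm below the guard's top face. The pivot lies 78 mm behind it (+x) at z 110 mm; the steel arm runs on as a frame round the ball to two raked stop pins (feet at x 192 mm).
- ball_large_center (a point): centre of the large white ceramic ball, 32 mm across, about 62 g, waiting in the left or the right lane against the stop pins: centre at about x 176 mm of rig. At the foot of the lane its centre rests at about x 340 mm.
- ball_small_center (a point): centre of the small white ceramic ball, 20 mm across, about 15 g, waiting in the other lane, centre at about x 180 mm of rig.
- jar_a: bystander: open squat glass jar, 72 mm across, 72 mm high, left of the guard; origin at the centre of its underside
- jar_b: bystander: open squat glass jar, 72 mm across, 72 mm high, left of the lanes; origin at the centre of its underside
- tin: bystander: closed green canister, 76 mm across, 100 mm high, farther out on the left; origin at the centre of its underside
- beaker: bystander: open clear plastic beaker, 90 mm across, 100 mm high, right of the guard; origin at the centre of its underside
- cylinder_a: bystander: glass measuring cylinder, 34 mm across, on a green hexagonal foot 72 mm wide, 170 mm high, right of the lanes; origin at the centre of its underside
- cylinder_b: bystander: the same but 200 mm high, farther out on the right; origin at the centre of its underside
- stopper: bystander: black rubber stopper, 32 mm across, 28 mm high, on the base board between the lanes; origin at the centre of its underside

How it is judged (in metres and radians):
On the way, in this order (a step that is already met when the one before it is completed fails the run):
1. the fingertips press the lever of the large ball's lane through its window (lever past 0.12 rad) (((y of ball_large_center in the frame of rig above 0 m and value of joint lever_left above 0.12 rad and contact force between the fingers and rig above 0.5 N and horizontal distance between the grasp point and left_pad below 0.06 m) or (y of ball_large_center in the frame of rig below 0 m and value of joint lever_right above 0.12 rad and contact force between the fingers and rig above 0.5 N and horizontal distance between the grasp point and right_pad below 0.06 m))), for 0.04 s.
2. the large ball is at the foot of its lane while the lever is still held fully down by the fingertips (past 0.25 rad) (x of ball_large_center in the frame of rig between 0.31 and 0.36 m and z of ball_large_center in the frame of rig between 0.03 and 0.075 m and ((y of ball_large_center in the frame of rig above 0 m and value of joint lever_left above 0.25 rad and contact force between the fingers and rig above 0.5 N and horizontal distance between the grasp point and left_pad below 0.06 m) or (y of ball_large_center in the frame of rig below 0 m and value of joint lever_right above 0.25 rad and contact force between the fingers and rig above 0.5 N and horizontal distance between the grasp point and right_pad below 0.06 m))), for 0.1 s.
At the end, for the whole second after the job is handed in: The large ball lies at rest at the foot of its lane (centre beyond x 310 mm of the ball run), the small ball still waits behind its stop pins, both levers are back up (under 0.04 rad), and the other objects stand upright within 15 mm of where they were (x of ball_large_center in the frame of rig between 0.31 and 0.36 m and z of ball_large_center in the frame of rig between 0.03 and 0.075 m and x of ball_small_center in the frame of rig between 0.13 and 0.2 m and z of ball_small_center in the frame of rig between 0.055 and 0.095 m and value of joint each of lever_left, lever_right below 0.04 rad and linear speed of ball_large below 0.1 m/s and distance of each of jar_a, jar_b, tin, beaker, cylinder_a, cylinder_b, stopper from where it was at the start of the episode below 0.015 m and angle between each of jar_a, jar_b, tin, beaker, cylinder_a, cylinder_b, stopper's own z axis and vertical below 0.1 rad); the robot touches nothing.
It fails at once if the guard is touched (contact force between any of the fingers, the arm and guard above 0.3 N).
It fails at once if a ball is touched by the robot (contact force between any of the fingers, the arm and ball_large above 0.2 N or contact force between any of the fingers, the arm and ball_small above 0.2 N).
It fails at once if the large ball is lifted or leaves its lane (z of ball_large_center in the frame of rig above 0.1 m or z of ball_large_center in the frame of rig below 0.02 m).
It fails at once if the small ball is let go or lifted (not (x of ball_small_center in the frame of rig between 0.13 and 0.2 m and z of ball_small_center in the frame of rig between 0.055 and 0.095 m)).
It fails at once if another object is shifted or lifted by more than 15 mm (distance of any of jar_a, jar_b, tin, beaker, cylinder_a, cylinder_b, stopper from where it was at the start of the episode above 0.015 m).
It also fails if it takes over 35 s, if anything falls off the work surface, if the arm or the gripper's body presses on something with over 40 N, if the wrist force passes 120 N, or if a joint passes its speed limit or range.

## Working session

There is one attempt and no reset: what is moved stays moved. The work goes in short steps, Python scripts to look and compute and a tool call to move; the robot and the scene stay as the last step left them, time stands still between calls to the robot, and variables do not carry over. Pictures are saved under pics/ and viewed, and the job is handed in when it is done.

Besides the shell and the picture viewer there is one more tool, called after "Emit:" by a JSON object that holds its "op" and its "data", one argument or row to a line. arm_command: Moves the arm, as the interface text tells. Its arguments: {"type":"object","properties":{"deltas":{"type":"array"},"squeeze":{"type":"number"}},"required":["deltas"]}

```bash
mkdir -p pics; python3 - <<'E'
from station import arm, optics
import cv2, numpy as np
s=arm.read_state();print(s)
for n in("side","top","wrist"):
    c=optics.calibration(n);p,d=optics.camera(n)
    cv2.imwrite(f"pics/{n}0.png",p[:,:,::-1]);np.savez(f"{n}0.npz",p=p,d=d,K=c["intrinsics"],o=c["origin"],a=c["attitude"]);print(n,c)
E
```

```text
{'time': 0.0, 'qpos': array([-1.25057241e+00,  3.00459452e-01,  1.52159483e+00, -2.42614372e-05,
        1.32071609e+00, -6.65960773e-02]), 'qd': array([-1.27513498e-03,  1.01291495e-04, -1.99854105e-05, -8.48987494e-04,
       -5.77813560e-04,  7.47424450e-04]), 'effort': array([-1.23394613e-03, -5.31811130e+01, -3.52735198e+01,  7.07580778e-02,
        2.44371418e-02, -1.32050814e-04]), 'tcp_pos': array([ 207.40063197, -509.12928446,  226.88689655]), 'orientation': array([ 0.13585162, -0.13597343,  0.6943339 , -0.69350991]), 'wrist_force': array([-0.19120277, -0.42105388,  0.49372076]), 'torque': array([0.04649004, 0.01029267, 0.01331145]), 'gripper_width': 94.24758282662401}
side {'intrinsics': array([[396.39778277,   0.        , 254.13166046],
       [  0.        , 396.39778277, 193.09270247],
       [  0.        ,   0.        ,   1.        ]]), 'origin': array([441.98490535, 706.61405265, 902.04161412]), 'attitude': array([ 0.03348858, -0.07937178,  0.93770987, -0.33656922])}
top {'intrinsics': array([[438.20342579,   0.        , 267.67214091],
       [  0.        , 438.20342579, 185.74853805],
       [  0.        ,   0.        ,   1.        ]]), 'origin': array([ 370.18386451,   61.5868658 , 1113.42321909]), 'attitude': array([ 0.06496203, -0.70238091,  0.70487518, -0.07477955])}
wrist {'intrinsics': array([[270.22668225,   0.        , 254.46889204],
       [  0.        , 270.22668225, 193.96594881],
       [  0.        ,   0.        ,   1.        ]]), 'origin': array([ 284.2695792 , -477.42753836,  385.70531649]), 'attitude': array([ 0.12051258,  0.82094697, -0.5521579 , -0.08151341])}
```

View pics/top0.png

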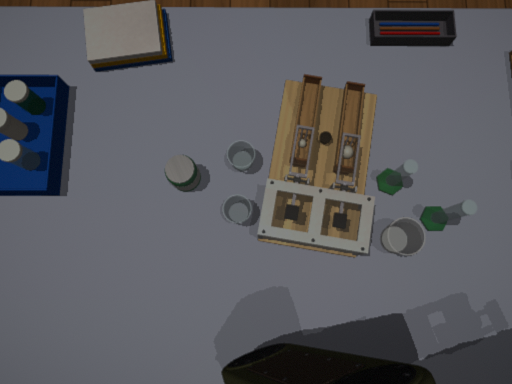

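View pics/side0.png

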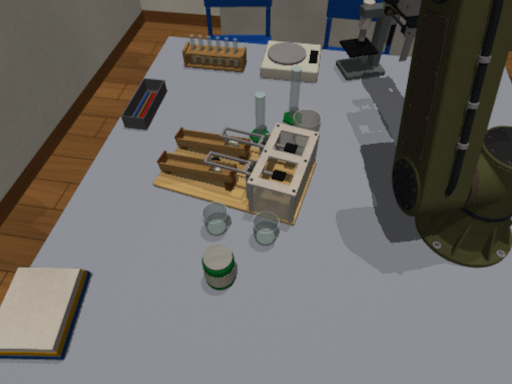

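The top view shows the guard at about (317,216) with pads near (292,212) and (340,220). The balls are near (303,143) and (348,152), and the right one looks larger. I'll enlarge that area.

```bash
python3 - <<'E'
import cv2
p=cv2.imread("pics/top0.png")
cv2.imwrite("pics/topA.png",cv2.resize(p[65:185,260:390],None,fx=5,fy=5,interpolation=cv2.INTER_CUBIC))
cv2.imwrite("pics/topB.png",cv2.resize(p[165:265,250:385],None,fx=5,fy=5,interpolation=cv2.INTER_CUBIC))
E
```

```text
(no output)
```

View pics/topA.png

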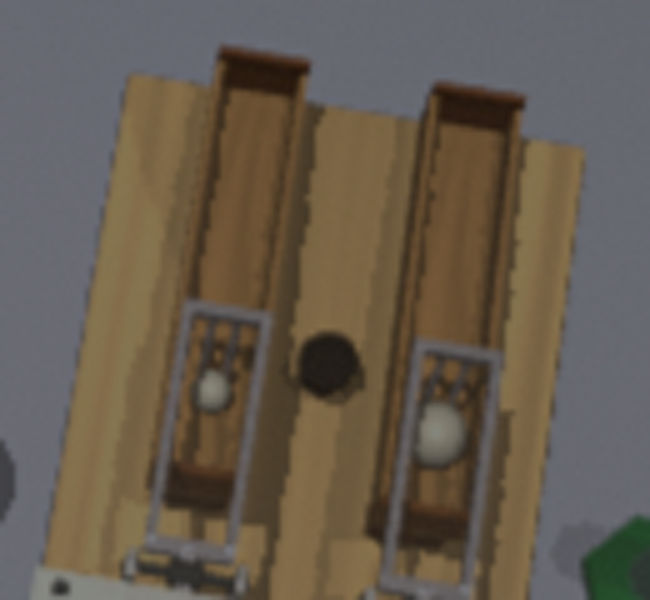

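View pics/topB.png

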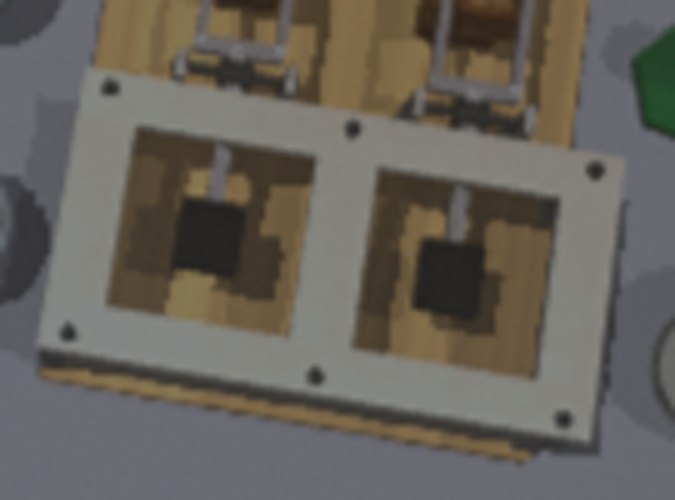

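```bash
cat > h.py <<'E'
import numpy as np
from scipy.spatial.transform import Rotation as R
from scipy.optimize import least_squares
def load(n):
    z=np.load(n+".npz"); q=z["a"]; return z["p"],z["d"],z["K"],z["o"],R.from_quat([*q[1:],q[0]])
def ray(n,uv,z):
    p,d,K,o,r=load(n); uv=np.atleast_2d(uv).astype(float)
    w=r.apply(np.c_[(uv[:,0]-K[0,2])/K[0,0],(uv[:,1]-K[1,2])/K[1,1],np.ones(len(uv))])
    return o+w*((z-o[2])/w[:,2])[:,None]
def proj(n,P):
    p,d,K,o,r=load(n); c=r.inv().apply(np.atleast_2d(P)-o); return np.c_[c[:,0]/c[:,2]*K[0,0]+K[0,2],c[:,1]/c[:,2]*K[1,1]+K[1,2]],c[:,2]
def fit(W,M):
    f=lambda v:(np.c_[M@[np.cos(v[2]),-np.sin(v[2])]+v[0],M@[np.sin(v[2]),np.cos(v[2])]+v[1]]-W).ravel()
    s=least_squares(f,[*W.mean(0),0]);return s.x,s.fun.reshape(-1,2)
E
python3 - <<'E'
from h import *
uv=np.array([(88,68),(624,157),(594,442),(40,348),(137,127),(315,157),(290,337),(107,305),(377,169),(559,199),(537,379),(353,348)],float)
uv=(uv+.5)/5-.5+[250,165]
M=np.array([(65,125),(65,-125),(-65,-125),(-65,125),(42,98),(42,14),(-42,14),(-42,98),(42,-14),(42,-98),(-42,-98),(-42,-14)],float)
W=ray("top0",uv,132)[:,:2]
v,r=fit(W,M);print(v,r.round(1).tolist())
v,r=fit(W[4:],M[4:]);print(v)
p,d,K,o,rr=load("top0")
# depth check of the deck height
for u in [(278,190),(319,215),(360,235)]:
    z=d[u[1],u[0]];c=np.array([(u[0]-K[0,2])/K[0,0]*z,(u[1]-K[1,2])/K[1,1]*z,z]);print(o+rr.apply(c))
c,s=np.cos(v[2]),np.sin(v[2])
for m in[(0,56),(0,-56)]:
    P=[v[0]+c*m[0]-s*m[1],v[1]+s*m[0]+c*m[1],116];print(P,proj("top0",P)[0])
for m in M: print(proj("side0",[v[0]+c*m[0]-s*m[1],v[1]+s*m[0]+c*m[1],132])[0].round(1))
import cv2
pp=cv2.imread("pics/side0.png");cv2.imwrite("pics/sideA.png",cv2.resize(pp[90:225,150:330],None,fx=4,fy=4,interpolation=cv2.INTER_CUBIC))
E
```

```text
[ 4.99496613e+02 -6.26817415e+01 -1.70404844e-01] [[0.1, 1.1], [-0.3, -0.9], [0.2, 0.9], [-0.0, 1.1], [0.4, 0.6], [0.3, -1.2], [-0.7, -0.2], [-1.1, 0.6], [1.1, -0.7], [0.9, -1.1], [-0.5, -0.5], [-0.4, 0.3]]
[ 4.99491665e+02 -6.24069329e+01 -1.72202908e-01]
[558.07097453  23.69819408 126.79886397]
[499.05713328 -67.81471643 134.6606216 ]
[ 453.69116434 -158.03280759  135.9403187 ]
[np.float64(509.08743758224983), np.float64(-7.235190721458913), 116] [[291.4975623  211.80742073]]
[np.float64(489.895891577387), np.float64(-117.57867517769327), 116] [[339.74977454 219.97509893]]
[[246.  182.3]]
[[275.6 122.1]]
[[318.6 131.8]]
[[294.6 195.2]]
[[257.9 177.1]]
[[268.1 155.5]]
[[297.8 162.8]]
[[288.8 185.2]]
[[271.3 148.7]]
[[280.3 129.6]]
[[308.5 136. ]]
[[300.6 155.8]]
```

View pics/sideA.png

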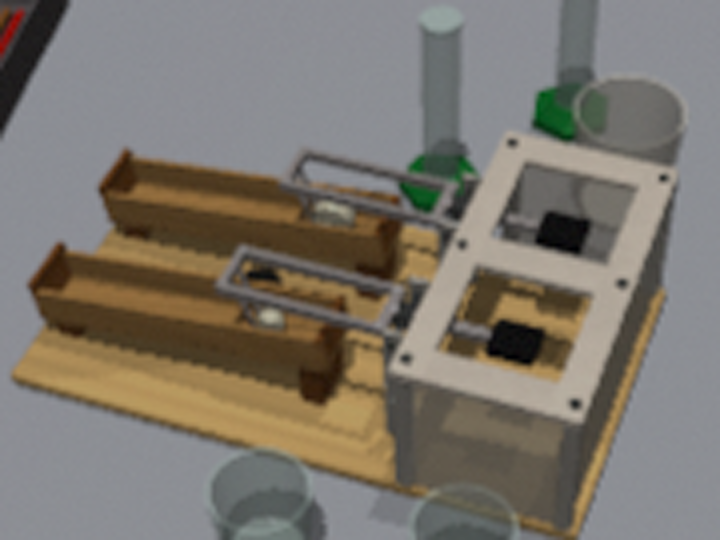

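```bash
python3 - <<'E'
from h import *
r=R.from_quat([-.13597343,.6943339,-.69350991,.13585162]);print(r.as_matrix().round(3))
a=np.array([433,218]);print("cylB foot",ray("top0",[(434,218),(390,182)],10)[:,:2],"tops",ray("top0",[(469,207)],200),ray("top0",[(410,167)],170),"beaker",ray("top0",[(396,240)],5))
print("yaw of jaw axis",np.degrees(np.arctan2(*r.as_matrix()[[1,0],2])))
E
```

```text
[[-0.926 -0.     0.377]
 [-0.377  0.001 -0.926]
 [-0.    -1.    -0.001]]
cylB foot [[ 506.88052679 -377.15125619]
 [ 600.67581822 -270.38115681]] tops [[ 506.52532011 -378.02987894  200.        ]] [[ 601.25671952 -268.96777608  170.        ]] beaker [[ 451.9350326  -278.12272306    5.        ]]
yaw of jaw axis -67.8365008385339
```

View pics/wrist0.png

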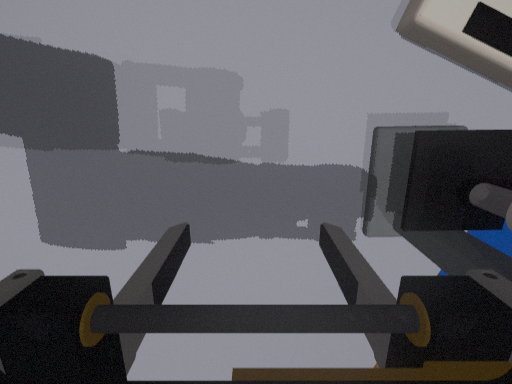

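The large ball is in the right lane, at (438,433) in the enlarged crop. The right pad should be at about (490,-117.5) with the rig yawed -0.172 rad, and the side view agrees to within about 1 px. I'll lift, close the jaws and swing over.

Emit:
{"op": "arm_command", "data": {
  "deltas": [
    [0, 0, 0, 0, 0, 45, 1],
    [0, 0, 0, 0, 0, 90, 1],
    [0, 0, 0.1, 28, 39, 90, 1],
    [0, 0, 0.2, 56, 78, 90, 1],
    [0, 0, 0.3, 84, 118, 90, 1],
    [0, 0, 0.4, 112, 157, 90, 1],
    [0, 0, 0.5, 140, 196, 90, 1],
    [0, 0, 0.6, 168, 235, 90, 1],
    [0, 0, 0.7, 196, 274, 90, 1],
    [0, 0, 0.75, 210, 294, 90, 1]
  ],
  "squeeze": 20
}}

```text
time: 1.15
tcp_pos: [418.7, -212.5, 317.0]
orientation: [0.382, -0.382, 0.595, -0.594]
wrist_force: [-0.0, -0.1, 0.9]
gripper_width: 17.5
```

Emit:
{"op": "arm_command", "data": {
  "deltas": [
    [0, 0, 0.07, 20, 28, 0, 1],
    [0, 0, 0.14, 40, 56, 0, 1],
    [0, 0, 0.2, 56, 78, -10, 1],
    [0, 0, 0.258, 68.3, 95.5, -30, 1],
    [0, 0, 0.258, 68.3, 95.5, -60, 1],
    [0, 0, 0.258, 68.3, 95.5, -90, 1],
    [0, 0, 0.258, 68.3, 95.5, -110, 1],
    [0, 0, 0.258, 68.3, 95.5, -117, 1],
    [0, 0, 0.258, 68.3, 95.5, -117, 1],
    [0, 0, 0.258, 68.3, 95.5, -117, 1]
  ]
}}

```text
time: 2.15
tcp_pos: [487.4, -117.2, 201.1]
orientation: [-0.456, 0.456, -0.541, 0.541]
wrist_force: [0.6, -0.9, 1.1]
gripper_width: 0.6
```

```bash
python3 - <<'E'
from station import arm, optics
import cv2, numpy as np
s=arm.read_state();print(s["tcp_pos"],s["orientation"],s["wrist_force"],s["gripper_width"])
for n in("side","wrist"):
    c=optics.calibration(n);p,d=optics.camera(n)
    cv2.imwrite(f"pics/{n}1.png",p[:,:,::-1]);np.savez(f"{n}1.npz",p=p,d=d,K=c["intrinsics"],o=c["origin"],a=c["attitude"])
p=cv2.imread("pics/side1.png");cv2.imwrite("pics/side1A.png",cv2.resize(p[70:225,130:330],None,fx=3.8,fy=3.8,interpolation=cv2.INTER_CUBIC))
E
```

```text
[ 487.40573413 -117.15861902  201.07478366] [-0.45590329  0.45555782 -0.54056907  0.54074425] [ 0.55896655 -0.85511075  1.14471433] 0.5816166624809793
```

View pics/wrist1.png

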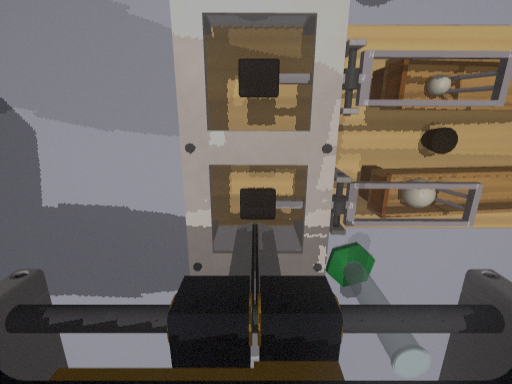

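View pics/side1A.png

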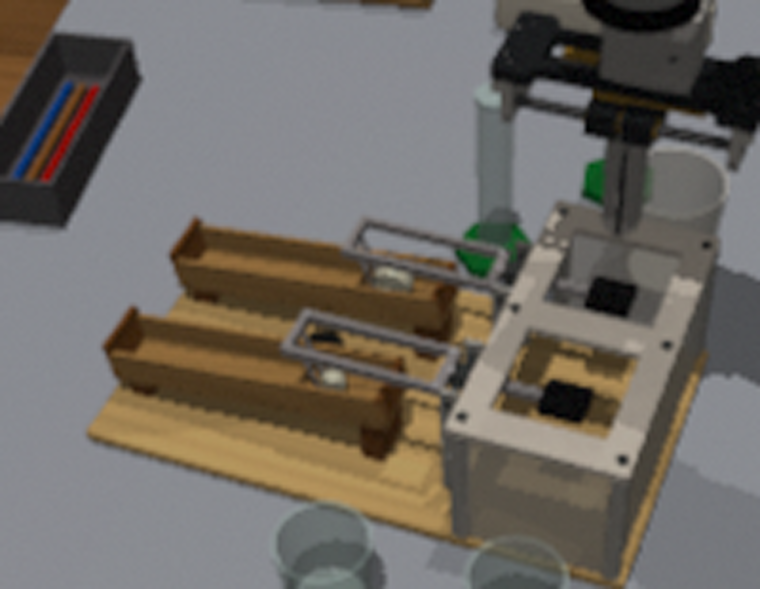

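The wrist view shows the right window at about (209,165)–(306,165), its pad at (257,204) and the fingertips at (256,228) above it. I'll check this against the fitted pose.

```bash
python3 - <<'E'
from h import *
v=[499.5,-62.5,-.171];c,s=np.cos(v[2]),np.sin(v[2])
f=lambda x,y,z:[v[0]+c*x-s*y,v[1]+s*x+c*y,z]
for P in [(-42,-14,132),(42,-14,132),(42,14,132),(-42,14,132),(42,98,132),(-42,98,132),(0,-56,116),(0,56,116)]: print(P,proj("wrist1",f(*P))[0].round(1))
print("tip",proj("wrist1",[487.4,-117.2,179])[0], proj("side1",[487.4,-117.2,179])[0])
p,d,K,o,r=load("wrist1");
import cv2;cv2.imwrite("pics/w1A.png",cv2.resize(p[0:275,165:365,::-1],None,fx=2.1,fy=2.1,interpolation=cv2.INTER_CUBIC))
E
```

```text
(-42, -14, 132) [[209.6 164.4]]
(42, -14, 132) [[308.1 164.4]]
(42, 14, 132) [[310.1 130.8]]
(-42, 14, 132) [[208.  130.7]]
(42, 98, 132) [[316.9  13.4]]
(-42, 98, 132) [[202.4  13.3]]
(0, -56, 116) [[258.4 204.9]]
(0, 56, 116) [[259.  78.]]
tip [[256.02820663 232.93900409]] [[292.07639492 129.76668225]]
```

View pics/w1A.png

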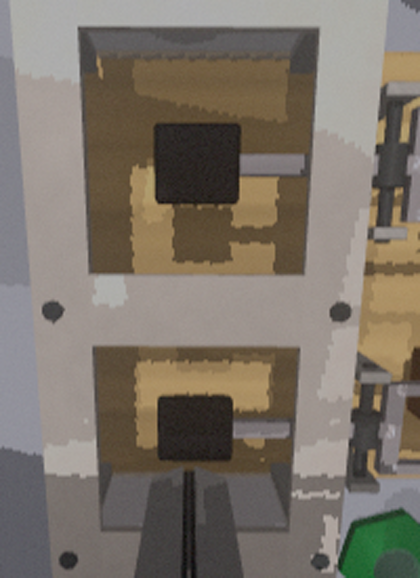

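The wrist view agrees to 1–2 px, so I'll descend into the window to just above the pad.

Emit:
{"op": "arm_command", "data": {
  "deltas": [
    [0, 0, 0, 0, 0, -10, 1],
    [0, 0, 0, 0, 0, -20, 1],
    [0, 0, 0, 0, 0, -30, 1],
    [0, 0, 0, 0, 0, -40, 1],
    [0, 0, 0, 0, 0, -48, 1],
    [0, 0, 0, 0, 0, -54, 1],
    [0, 0, 0, 0, 0, -59, 1],
    [0, 0, 0, 0, 0, -60, 1],
    [0, 0, 0, 0, 0, -60, 1],
    [0, 0, 0, 0, 0, -60, 1]
  ]
}}

```text
time: 3.25
tcp_pos: [487.6, -117.2, 141.5]
orientation: [-0.456, 0.455, -0.54, 0.541]
wrist_force: [-0.5, -0.6, 0.7]
gripper_width: 0.6
```

Emit:
{"op": "arm_command", "data": {
  "deltas": [
    [0, 0, 0, 0, 0, -4, 1],
    [0, 0, 0, 0, 0, -8, 1],
    [0, 0, 0, 0, 0, -12, 1],
    [0, 0, 0, 0, 0, -16, 1],
    [0, 0, 0, 0, 0, -19, 1],
    [0, 0, 0, 0, 0, -21, 1],
    [0, 0, 0, 0, 0, -23, 1],
    [0, 0, 0, 0, 0, -25, 1],
    [0, 0, 0, 0, 0, -25, 1],
    [0, 0, 0, 0, 0, -25, 1]
  ]
}}

```text
time: 4.25
tcp_pos: [488.1, -117.4, 116.7]
orientation: [-0.456, 0.455, -0.54, 0.542]
wrist_force: [2.9, -0.4, 6.8]
gripper_width: 0.5
```

```bash
cat > look.py <<'E'
import sys
from station import arm, optics
import cv2, numpy as np
k=sys.argv[1]
s=arm.read_state();print(s["time"],s["tcp_pos"],s["wrist_force"])
ims=[]
for n,(r0,r1,c0,c1) in(("side",(90,190,150,330)),("top",(60,265,255,390))):
    c=optics.calibration(n);p,d=optics.camera(n)
    np.savez(f"{n}{k}.npz",p=p,d=d,K=c["intrinsics"],o=c["origin"],a=c["attitude"])
    q=p[r0:r1,c0:c1,::-1];f=585/q.shape[0] if n=="top" else 2.2
    f=min(f,2.85);ims.append(cv2.resize(q,None,fx=f,fy=f,interpolation=cv2.INTER_CUBIC))
h=max(i.shape[0] for i in ims)
cv2.imwrite(f"pics/look{k}.png",np.hstack([np.pad(i,((0,h-i.shape[0]),(0,0),(0,0))) for i in ims]))
E
python3 look.py 2
```

```text
4.25 [ 488.13827667 -117.36900815  116.74581   ] [ 2.85883325 -0.41302797  6.80375633]
```

View pics/look2.png

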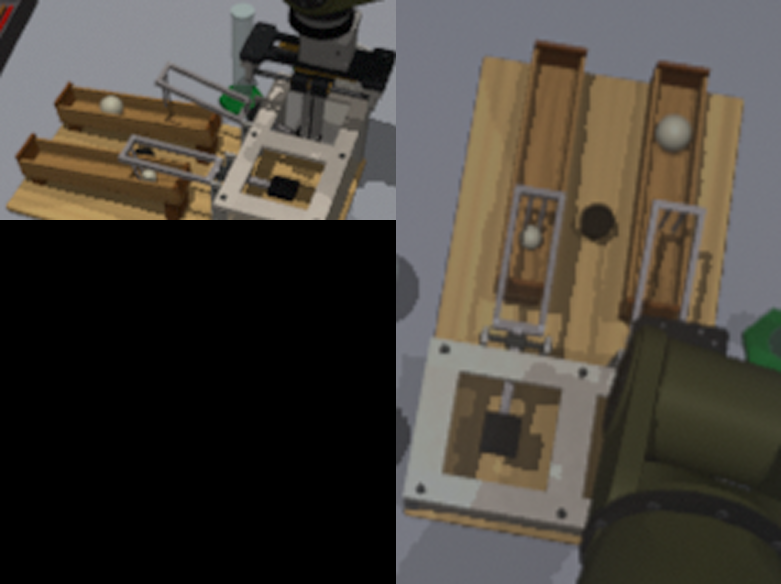

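The ball is rolling: it is at (112,105) in the side crop and the pins are raised. The force is about 6.5 N, so the lever is near its stop. I'll hold with 1 mm more.

Emit:
{"op": "arm_command", "data": {
  "deltas": [
    [0, 0, 0, -0.5, 0, -0.5, 1],
    [0, 0, 0, -0.5, 0, -1, 1],
    [0, 0, 0, -0.5, 0, -1, 1],
    [0, 0, 0, -0.5, 0, -1, 1],
    [0, 0, 0, -0.5, 0, -1, 1],
    [0, 0, 0, -0.5, 0, -1, 1],
    [0, 0, 0, -0.5, 0, -1, 1],
    [0, 0, 0, -0.5, 0, -1, 1],
    [0, 0, 0, -0.5, 0, -1, 1],
    [0, 0, 0, -0.5, 0, -1, 1]
  ]
}}

```text
time: 5.35
tcp_pos: [488.2, -117.4, 116.1]
orientation: [-0.457, 0.455, -0.539, 0.542]
wrist_force: [2.1, 0.2, 5.9]
gripper_width: 0.5
```

```bash
python3 look.py 3; python3 - <<'E'
from h import *
v=[499.5,-62.5,-.171];c,s=np.cos(v[2]),np.sin(v[2])
f=lambda x,y,z:[v[0]+c*x-s*y,v[1]+s*x+c*y,z]
for P in[(340,-56,52)]:print(proj("top3",f(*P))[0],proj("side3",f(*P))[0])
import cv2
p=cv2.imread("pics/look3.png")
q=load("side3")[0][95:160,160:270,::-1];cv2.imwrite("pics/s3.png",cv2.resize(q,None,fx=7,fy=7,interpolation=cv2.INTER_CUBIC))
E
```

```text
5.35 [ 488.20989035 -117.42488633  116.06582862] [2.06930955 0.20085471 5.93423994]
[[352.95866252  93.84860323]] [[185.06737427 136.59016649]]
```

View pics/look3.png

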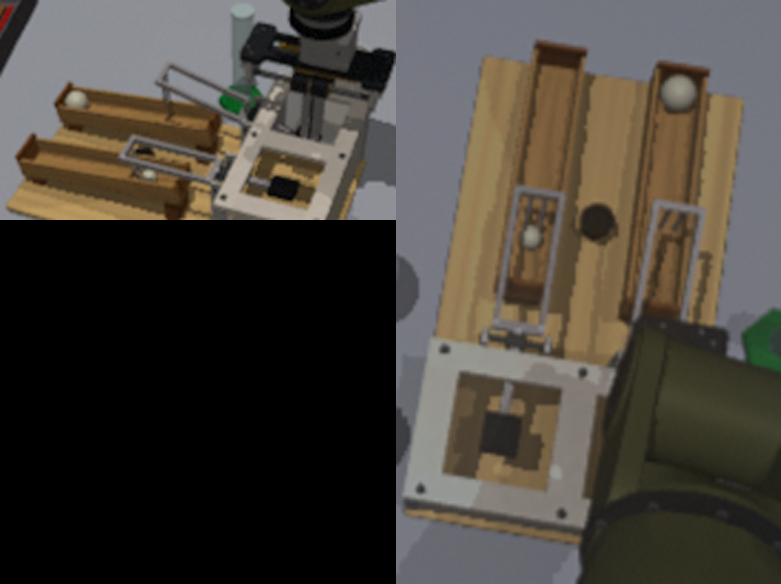

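View pics/s3.png

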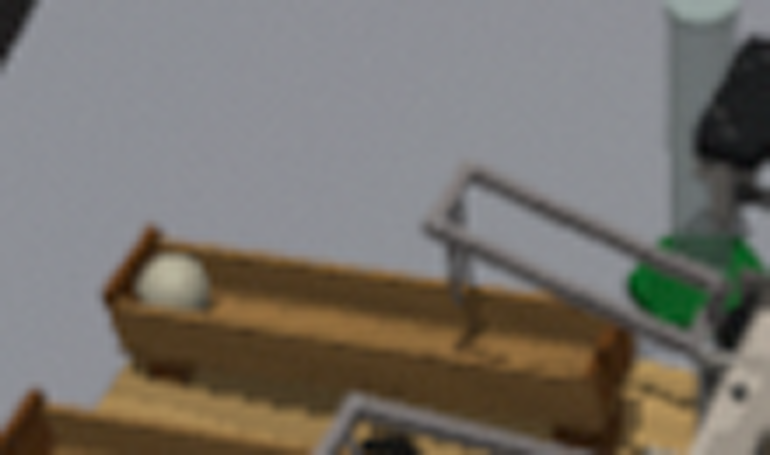

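The ball is at the foot, at (170,280) in the crop. Before releasing, I'll work out the lever angle from the raised frame's end.

```bash
python3 - <<'E'
from h import *
v=[499.5,-62.5,-.171];c,s=np.cos(v[2]),np.sin(v[2])
f=lambda x,y,z:[v[0]+c*x-s*y,v[1]+s*x+c*y,z]
m0=np.array([[225.4,127.9],[221.6,135.4]]);m1=np.array([[226.7,118.9],[221.3,126.3]])
def pr(p,th):
    L,z0,w,yc=p; x=78+L*np.cos(th)-z0*np.sin(th); z=110+L*np.sin(th)+z0*np.cos(th)
    return np.r_[proj("side3",f(x,yc-w,z))[0],proj("side3",f(x,yc+w,z))[0]]
q=least_squares(lambda p:np.r_[(pr(p[:4],0)-m0).ravel(),(pr(p[:4],p[4])-m1).ravel()],[118,5,20,-56,.3]);print(q.x,q.fun.round(1))
E
```

```text
[128.78928519  -3.14145892  17.55419867 -61.48271429   0.28333513] [ 0.4  0.  -0.3 -0.  -0.4 -0.1  0.4  0. ]
```

The estimate is 0.28 rad. I'll press 2.5 mm further towards the stop, slowly, for margin.

Emit:
{"op": "arm_command", "data": {
  "deltas": [
    [0, 0, 0, -0.5, 0, -0.5, 1],
    [0, 0, 0, -0.5, 0, -1, 1],
    [0, 0, 0, -0.5, 0, -1.5, 1],
    [0, 0, 0, -0.5, 0, -2, 1],
    [0, 0, 0, -0.5, 0, -2.5, 1],
    [0, 0, 0, -0.5, 0, -2.5, 1],
    [0, 0, 0, -0.5, 0, -2.5, 1],
    [0, 0, 0, -0.5, 0, -2.5, 1],
    [0, 0, 0, -0.5, 0, -2.5, 1],
    [0, 0, 0, -0.5, 0, -2.5, 1]
  ]
}}

```text
time: 6.45
tcp_pos: [488.4, -117.5, 114.0]
orientation: [-0.457, 0.454, -0.539, 0.543]
wrist_force: [1.8, 0.8, 6.7]
gripper_width: 0.6
```

Emit:
{"op": "arm_command", "data": {
  "deltas": [
    [0, 0, 0, -0.5, 0, -0.5, 1],
    [0, 0, 0, -0.5, 0, -1, 1],
    [0, 0, 0, -0.5, 0, -1.5, 1],
    [0, 0, 0, -0.5, 0, -2, 1],
    [0, 0, 0, -0.5, 0, -2.5, 1],
    [0, 0, 0, -0.5, 0, -2.5, 1],
    [0, 0, 0, -0.5, 0, -2.5, 1],
    [0, 0, 0, -0.5, 0, -2.5, 1],
    [0, 0, 0, -0.5, 0, -2.5, 1],
    [0, 0, 0, -0.5, 0, -2.5, 1]
  ]
}}

```text
time: 7.45
tcp_pos: [488.8, -117.6, 112.5]
orientation: [-0.458, 0.454, -0.538, 0.543]
wrist_force: [-0.1, 1.2, 14.4]
gripper_width: 0.6
```

```bash
python3 look.py 4; python3 - <<'E'
from h import *
import cv2
q=load("side4")[0][95:160,160:270,::-1];cv2.imwrite("pics/s4.png",cv2.resize(q,None,fx=7,fy=7,interpolation=cv2.INTER_CUBIC))
E
```

```text
7.45 [ 488.76031928 -117.6157618   112.49236798] [-0.12546821  1.15316485 14.3983111 ]
```

View pics/s4.png

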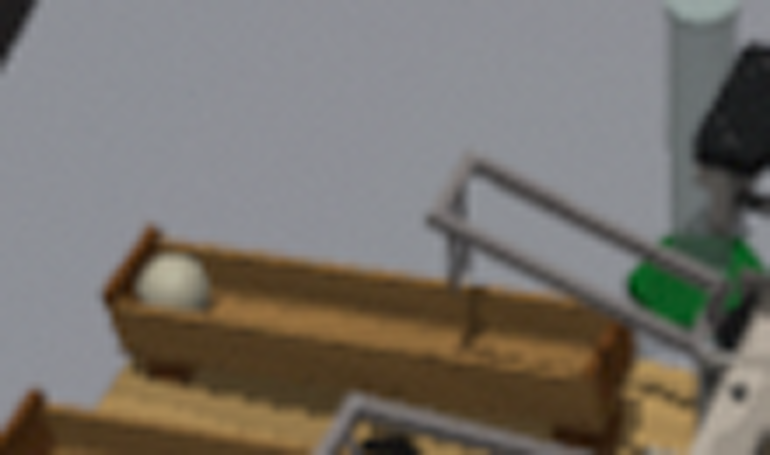

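The force has jumped to 14 N, so the lever is on its end stop, and the ball is still at the foot at (172,280). Next I'll raise smoothly to let the lever return and draw out.

Emit:
{"op": "arm_command", "data": {
  "deltas": [
    [0, 0, 0, -1, 0, 3, 1],
    [0, 0, 0, -1, 0, 7, 1],
    [0, 0, 0, -1, 0, 11, 1],
    [0, 0, 0, -1, 0, 15, 1],
    [0, 0, 0, -1, 0, 19, 1],
    [0, 0, 0, -1, 0, 24, 1],
    [0, 0, 0, -1, 0, 30, 1],
    [0, 0, 0, -1, 0, 37, 1],
    [0, 0, 0, -1, 0, 45, 1],
    [0, 0, 0, -1, 0, 55, 1]
  ]
}}

```text
time: 8.55
tcp_pos: [487.7, -117.6, 168.1]
orientation: [-0.458, 0.454, -0.538, 0.543]
wrist_force: [0.2, -0.3, -0.2]
gripper_width: 0.2
```

Emit:
{"op": "arm_command", "data": {
  "deltas": [
    [0, 0, 0, 0, 0, 12, 1],
    [0, 0, 0, 0, 0, 30, 1],
    [0, 0, 0, 0, 0, 50, 1],
    [0, 0, 0, 0, 0, 70, 1],
    [0, 0, 0, 0, 0, 90, 1],
    [0, 0, 0, 0, 0, 110, 1],
    [0, 0, 0, 0, 0, 130, 1],
    [0, 0, 0, 0, 0, 140, 1],
    [0, 0, 0, 0, 0, 140, 1],
    [0, 0, 0, 0, 0, 140, 1]
  ]
}}

```text
time: 9.55
tcp_pos: [487.6, -117.6, 307.5]
orientation: [-0.458, 0.454, -0.538, 0.543]
wrist_force: [0.3, 0.2, 0.4]
gripper_width: 0.8
```

```bash
python3 look.py 5
```

```text
9.55 [ 487.56112789 -117.56944901  307.49624172] [0.30893808 0.20066522 0.38236237]
```

View pics/look5.png

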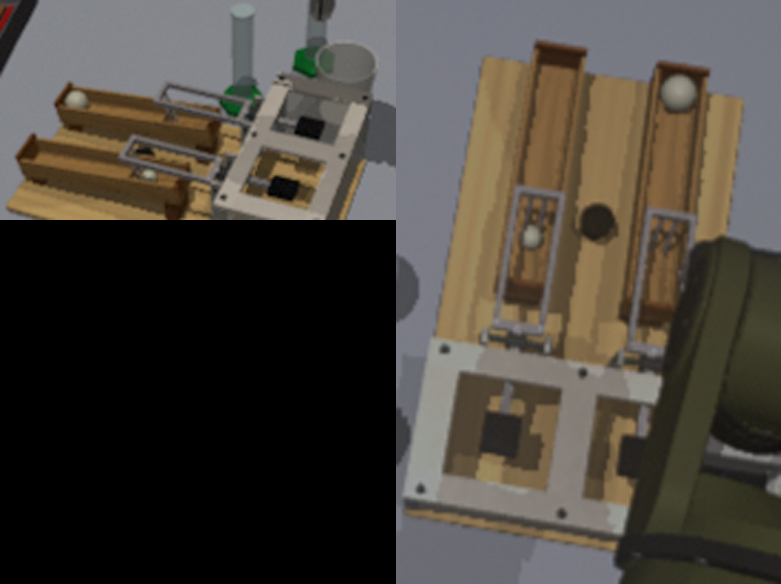

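Both levers are back up, with the frames lying as at the start. The large ball is at the foot at (678,93), the small ball still waits at (532,237), and the tool is clear. Handing in.

```bash
python3 -c "
from station import workorder
print(workorder.finish_job())"
```

```text
the job is handed in; nothing more can be done
None
```

The large ball, which was in the right lane, has been released and lies at rest at the foot of its lane. I handed the job in at about 9.7 s; no verdict was reported.

- **Press:** I went through the right window with closed fingertips and pressed the lever to its end stop. The wrist force jumped from about 6.7 N to 14 N there. At the first hold I could only estimate the lever angle from the picture, at about 0.28 rad. I therefore pressed about 3.5 mm further while the ball lay at the foot.
- **Last checks:** After I drew out straight up, the pictures showed the right lever back at rest, the left lever unmoved and the small ball still behind its pins. The wrist force was near zero, with the tool well clear of the guard.
- **Not checked closely:** I did not measure the glassware positions again. Nothing visible in the last pictures had shifted, but those crops leave out the tin and most of the left jars, and the arm hid part of the right side in the top view. No force reading suggested contact with anything but the pad.
- **Disagreement:** The spring force at the first hold read about 5 to 6 N, a little below what I expected for that lever angle. That was the other reason I pressed to the stop.

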